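# Zero a hand coffee grinder and set it five clicks coarse

### The arm

A 6-joint arm with a two-finger parallel gripper is mounted at the origin on a cart in front of the work surface, level with it; the furniture and walls round the work are solid. World frame = base frame: x ahead of the robot, y to its left, z up, the work surface at z = 0. Lengths are in m, angles in degrees, forces in N, time in s.
With the tool pointing down it reaches from about 0.4 to 0.825 m from the base axis. Payload 7 kg.
Tool frame: the origin (TCP) lies at the very end of the fingers, on their centre line; the grasp point (between the pads) lies 19 mm behind it; z points along the fingers, y is the line along which they close (so a half turn about z gives the same grasp; the last joint's range is limited). The gripper opens to 85 mm and grips with 20 to 120 N. Pads are 22 mm wide; open, the fingers measure 114 mm over their backs; the gripper's body (76 mm by 85 mm) begins 54 mm behind the grasp point. The pads swing forward as they close: fully open they stand 13 mm farther back than shut.
Start: joints at [82.913, 20.546, 0.682, 0, -70.136, -16.507], TCP at [0.27, 0.619, 0.231] pointing down, gripper open.
Joint ranges: [-176.03, 176.03], [-82.01, 121.73], [-58.28, 71.71], [-173.87, 95.51], [-174.79, -0.11], [-173.66, 173.66]. Speed limits (degrees/s): [136.94, 136.94, 172.46, 180, 180, 180].

### API

Orientations are given as a 3x3 rotation matrix whose columns are the frame's x, y, z axes.
In Python, from rig import * gives the robot as it stands.
- The arm moves only by the tool jog_arm, never from a script. Its argument "steps" is a list of rows, each an object with "fingers": the opening, from 0 (shut) to 1 (fully open); "dp": the shift along the world's x, y, z in mm, a list of three; "roll": the turn about the world's z in rad. In form: [{"fingers": fingers, "dp": [tx, ty, tz], "roll": roll}, ...]. A call has 1 to 12 rows; each row is the pose to reach, as a shift and turn from the pose commanded when the call began; what a row does not reach only later rows make up. A row lasts 1/12 s, in which the tool goes at most 41.7 mm and 7.16 degrees, less where a joint would pass 70% of its speed; a pose out of reach is approached as far as the arm can. A call with a gripper value outside its range is refused whole. The fingers move at their own pace and stop on an object; "grip_force" is the grip in N (left out, the last holds). Time passes only in rows, so rows that repeat a pose let the fingers close. It gives the time, the measured TCP pose, the force, the opening and the grip force at its end, in the units of the state.
- sense(): the state, without advancing time (a new reading comes with each control period).
- capture(name): name is "scene" or "top" or "wrist"; returns the picture (400x640x3 uint8, blue, green, red); there is no depth.
- calibration(name): a dict with "fovy" (degrees; the focal length in pixels is half the picture's height over the tangent of half this angle, whatever the lens; pixels are square), "cx", "cy" (the principal point, pixels), "R" (3x3) and "t" (3): a world point X has camera coordinates R X + t. Camera axes: x right, y down, z forward; pixel columns grow to the right and rows downward; lengths in m; the calibration is good to about 2 mm. A picture is of the moment at which its call begins: read the wrist's pose just before it. calibration takes no time and is no camera call; for the wrist camera it gives the pose at the moment of the call.
- sign_off(): hands the job in; it is judged then, once.
The state is a dict: "clock": time; "q": joint angles; "joint_vel": joint speeds; "tau": joint torques, N m; "eef_pos": TCP position; "ee_rot": TCP orientation; "ft_force": force on the tool from outside, world axes, zero at the start; "ft_torque": the same for the moment, N m; "finger_gap": opening from 0.0 (shut) to 1.0 (fully open); "gripper_force": force on a finger pad.
Only numpy, scipy, OpenCV 4.12 (cv2) and the standard library are available. Lean on these libraries where they do the work, as an engineer would, in place of code of your own. Each camera call takes 0.05 s, during which the arm holds its last target. There are 200 camera calls.

### The job

The hand coffee grinder stands loose on the worktop with its crank off, and nobody knows how its burrs are set. Keeping it upright, put it right down into the square cup of its stand so that it cannot turn, then turn the dial on its top clockwise all the way to its stop, count exactly five clicks back anticlockwise, and let go. Leave the crank and the mug where they are.

Things in the scene. Friction and masses are not known exactly. Their poses are not given: they have to be found in the camera images.
- grinder: Hand coffee grinder, crank off: an upright square column 54 x 54 mm, 150 mm from underside to flat shoulder, brushed steel with a black rubber sleeve, dark catch cup below; 0.5 to 0.85 kg. Can be carried by two facing flats just under the shoulder, fingers straddling the dial on top. Origin: centre of the underside; z up the column, x and y square to its sides.
- index_line (a point): Short black line on the grinder's shoulder, at the middle of its +x side, 24 mm from the column's axis and 150 mm above the underside; it runs on down that side. It marks the dial's stop.
- dial_grip (a point): Middle of the dial's grip bar, on the dial's axis, 168.5 mm above the grinder's underside. The dial: a dark disc 44 mm across, its top 8.5 mm above the shoulder, carrying a grip bar 44 mm long, 14 mm thick, 20 mm tall (top 28.5 mm above the shoulder), one end tapered to a point with a white line on top. Turns with the dial: x along the bar to the pointed end, z up.
- burr_dial (a joint): Dial angle on the grinder, rad. 0: clockwise stop (burrs touch), pointed end over the index line (grinder +x). Grows anticlockwise from above (coarser) to 4.89. 18 sprung clicks a turn: each multiple of 20 degrees (0.349 rad) from the stop is a rest; let go between two, it falls into the nearer. About 0.1 N m lifts it over a click. Starts 4 to 8 clicks from the stop. Axis: grinder z.
- stand: Grinder stand fixed to the worktop: round foot 120 mm across, a small black lever at +y reaching 72 mm from the centre, and on it a square steel cup, 57 x 57 mm inside (1.5 mm play a side; the seated grinder can turn 0.06 rad), straight walls to 42 mm above the worktop, then lips flared to 65 mm at 49 mm. Origin: underside centre; x, y square to the cup. All four ways round fit.
- stand_floor (a point): Centre of the cup's flat floor, 16 mm above the stand's origin, where the grinder's underside must rest. Axes as the stand's. (Above the range at the left, y over 0.19, hangs a microwave whose underside is 0.46 m above the worktop and whose front is 0.47 m ahead of the robot: keep the arm drawn in when it swings past.)
- crank: The grinder's crank, loose, lying flat: steel arm 118 mm long, a 20 mm hub at one end, a dark wooden knob 31 mm across and 42 mm high at the other. Origin: under the arm's middle. A bystander.
- mug: White dotted mug, 93 mm high, 90 mm across, handle to its -y. Origin: under its centre, about. A bystander.
Things that resemble listed ones, but are neither listed nor needed, are in the scene too. Leave any orange or pink look-alike of the grinder alone.

How it is judged (in metres and radians):
On the way, in this order (a step that is already met when the one before it is completed fails the run):
1. the grinder is fully down in the stand's cup, upright (horizontal distance between grinder and stand_floor below 0.005 m and z of grinder in the frame of stand_floor below 0.004 m and angle between grinder's own z axis and vertical below 0.06 rad), for 0.2 s.
2. the dial is turned clockwise to its stop with the grinder in the stand (all of step 1 and value of joint burr_dial below 0.06 rad), for 0.2 s.
At the end, for the whole second after the job is handed in: The grinder rests at the bottom of the stand's cup (within 4 mm of its floor, centred within 5 mm, upright within 0.06 rad) and its dial rests on the fifth click from the stop: 1.745 rad, within 0.12 rad; all is still and released (all of step 1 and value of joint burr_dial between 1.625 and 1.865 rad and linear speed of grinder below 0.02 m/s); the robot touches nothing.
It fails at once if the grinder is tipped more than 0.5 rad (angle between grinder's own z axis and vertical above 0.5 rad).
It fails at once if the crank is moved more than 30 mm (distance of crank from where it was at the start of the episode above 0.03 m).
It fails at once if the mug is moved more than 30 mm (distance of mug from where it was at the start of the episode above 0.03 m).
It also fails if it takes over 66 s, if anything falls off the work surface, if the arm or the gripper's body presses on something with over 40 N, if the wrist force passes 120 N, or if a joint passes its speed limit or range.

## Working session

There is one attempt and no reset: what is moved stays moved. The work goes in short steps, Python scripts to look and compute and a tool call to move; the robot and the scene stay as the last step left them, time stands still between calls to the robot, and variables do not carry over. Pictures are saved under pics/ and viewed, at most 10 in all, crops included, and the job is handed in when it is done.

Besides the shell and the picture viewer there is one more tool, called after "Request:" in YAML: its name, and indented under it one key for each argument. jog_arm: Moves the arm, as the interface text tells. Its arguments: {"type":"object","properties":{"steps":{"type":"array"},"grip_force":{"type":"number"}},"required":["steps"]}

```bash
ls; mkdir -p pics
python3 - <<'E'
from rig import *
import cv2
for n in ("scene","top"):
    cv2.imwrite(f"pics/{n}0.png",capture(n)); c=calibration(n); print(n,c)
s=sense();print(s["clock"],s["eef_pos"],s["ee_rot"])
E
```

```text
pics
scene {'fovy': 52.41224714460452, 'cx': 314.6915504385783, 'cy': 198.4700081157172, 'R': array([[ 0.72844928, -0.68482615, -0.01935932],
       [-0.41036274, -0.41352645, -0.81277198],
       [ 0.54860192,  0.60000751, -0.58226018]]), 't': array([-0.40182953,  0.25868337,  1.03276735])}
top {'fovy': 52.05194779958118, 'cx': 308.3410317060908, 'cy': 189.77103399725118, 'R': array([[ 0.20061665, -0.97966048,  0.00427923],
       [-0.94073015, -0.19386001, -0.27828956],
       [ 0.27345886,  0.05180392, -0.96048769]]), 't': array([-0.14970331,  0.50840605,  1.04364942])}
0.1 [0.27003898 0.61815975 0.23046751] [[ 9.16353536e-01 -4.00369806e-01 -4.64105835e-04]
 [-4.00370052e-01 -9.16352471e-01 -1.40363892e-03]
 [ 1.36690114e-04  1.47204357e-03 -9.99998907e-01]]
```

View pics/scene0.png

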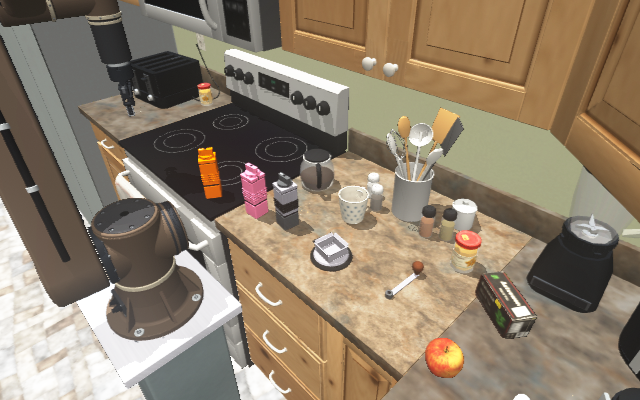

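View pics/top0.png

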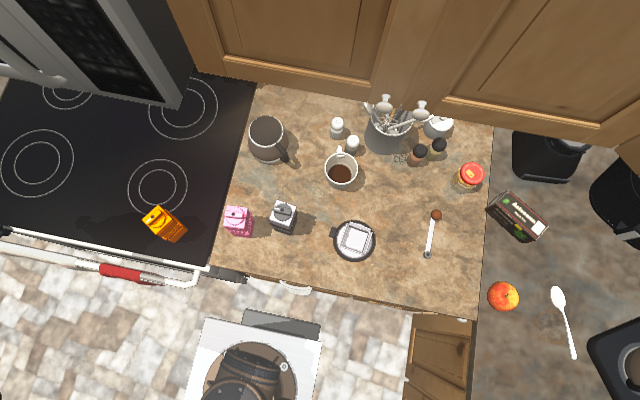

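Candidates for the grinder are orange (scene 209,172; top 165,223), pink (scene 255,190; top 237,220) and brushed steel with a black sleeve (scene 286,202; top 283,215). The steel one fits the description. The stand is at scene 331,250 / top 354,240, the mug at top 341,170 and the crank at top 432,233.

Run:
```python
import cv2,numpy as np
t=cv2.imread("pics/top0.png");s=cv2.imread("pics/scene0.png")
a=cv2.resize(t[192:272,262:392],None,fx=6,fy=6,interpolation=cv2.INTER_CUBIC)[:, :780]
cv2.imwrite("pics/ct.png",a)
b=cv2.resize(s[170:275,265:365],None,fx=5.6,fy=5.6,interpolation=cv2.INTER_CUBIC)
cv2.imwrite("pics/cs.png",b)
```

```text
(no output)
```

View pics/ct.png

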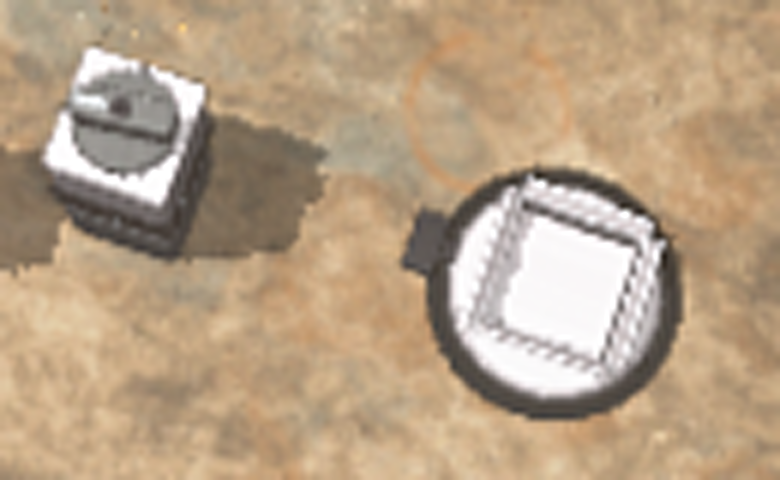

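View pics/cs.png

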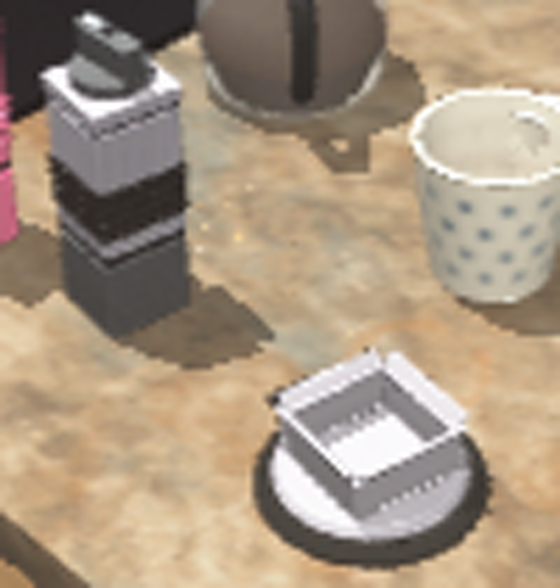

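```bash
cat > h.py <<'E'
from rig import *
import numpy as np, cv2
def ray(c,uv,z):
    f=200/np.tan(np.radians(c["fovy"]/2)); uv=np.atleast_2d(uv).astype(float)
    d=np.c_[(uv-[c["cx"],c["cy"]])/f,np.ones(len(uv))]@c["R"]; o=-c["R"].T@c["t"]
    return o+d*((z-o[2])/d[:,2])[:,None]
def proj(c,X):
    f=200/np.tan(np.radians(c["fovy"]/2)); p=np.atleast_2d(X)@c["R"].T+c["t"]
    return p[:,:2]/p[:,2:]*f+[c["cx"],c["cy"]]
def square(P):
    P=P[:,:2]; e=np.roll(P,-1,0)-P
    print("centre",P.mean(0).round(4),"sides",np.linalg.norm(e,axis=1).round(4),"ang",np.degrees(np.arctan2(e[:,1],e[:,0])).round(1))
E
python3 - <<'E'
from h import *
t=calibration("top");s=calibration("scene")
T=lambda p:np.array(p)/6+[262,192]-.4
S=lambda p:np.array(p)/5.6+[265,170]-.4
square(ray(t,T([(92,48),(207,85),(162,208),(45,160)]),.15))
square(ray(t,T([(530,178),(662,238),(603,375),(470,322)]),.049))
square(ray(s,S([(278,410),(358,482),(465,420),(375,355)]),.049))
square(ray(s,S([(43,75),(97,118),(182,88),(128,60)]),.15))
img=cv2.imread("pics/top0.png")
# dial tip and index
print("index,tip",ray(t,T([(145,68)]),.15),ray(t,T([(75,88)]),.178),"lever",ray(t,T([(428,240)]),.008))
print("mug",ray(t,(341,157),.093),"crank",ray(t,[(436,215),(428,254)],.02),"pink",ray(t,(237,214),.15))
E
```

```text
centre [0.4358 0.0022] sides [0.0508 0.0551 0.0525 0.0512] ang [-96.7 172.4  79.1  -9.4]
centre [ 0.4286 -0.1959] sides [0.0649 0.068  0.0631 0.0715] ang [-103.5  166.4   79.7  -12.1]
centre [ 0.4273 -0.1972] sides [0.0644 0.0685 0.0655 0.0639] ang [-96.9  -4.8  87.2 176.2]
centre [ 0.4332 -0.0028] sides [0.051  0.0498 0.0403 0.0457] ang [-95.9 -11.5  93.8 153.4]
index,tip [[ 4.61036837e-01 -4.23857409e-05  1.50000000e-01]] [[0.44047014 0.02301622 0.178     ]] lever [[ 0.44067971 -0.1329889   0.008     ]]
mug [[ 0.63183189 -0.1142722   0.093     ]] crank [[ 0.54316993 -0.40794684  0.02      ]
 [ 0.42984753 -0.39908434  0.02      ]] pink [[0.40892869 0.11244084 0.15      ]]
```

The top crop shows the steel grinder: shoulder corners near full-image (277,200), (296,206), (289,227), (269,219), the dial's white point at about (274,207), and the index at about (286,203). The steel cup is centred near (356,238). The sizes agree with the description. Next I draw the arm in and swing over the grinder.

Request:
jog_arm:
  steps:
    - {"fingers": 1, "dp": [15, -40, 20], "roll": 0.1}
    - {"fingers": 1, "dp": [30, -80, 40], "roll": 0.2}
    - {"fingers": 1, "dp": [30, -120, 60], "roll": 0.25}
    - {"fingers": 1, "dp": [30, -160, 80], "roll": 0.25}
    - {"fingers": 1, "dp": [30, -200, 90], "roll": 0.25}
    - {"fingers": 1, "dp": [30, -240, 90], "roll": 0.25}
    - {"fingers": 1, "dp": [45, -280, 90], "roll": 0.25}
    - {"fingers": 1, "dp": [60, -318, 90], "roll": 0.25}
    - {"fingers": 1, "dp": [75, -356, 90], "roll": 0.25}
    - {"fingers": 1, "dp": [90, -395, 90], "roll": 0.25}
    - {"fingers": 1, "dp": [105, -433, 90], "roll": 0.25}
    - {"fingers": 1, "dp": [120, -470, 90], "roll": 0.25}

```text
clock: 1.1
eef_pos: [0.3863, 0.1557, 0.3215]
ee_rot: [[0.987, -0.16, 0.0], [-0.16, -0.987, 0.001], [0.0, -0.001, -1.0]]
ft_force: [0.7, 0.6, 0.6]
finger_gap: 1.0
gripper_force: 0.0
```

Request:
jog_arm:
  steps:
    - {"fingers": 1, "dp": [15, -38, 0], "roll": 0}
    - {"fingers": 1, "dp": [30, -76, 0], "roll": 0}
    - {"fingers": 1, "dp": [40, -114, 0], "roll": 0}
    - {"fingers": 1, "dp": [42, -145, 0], "roll": 0}
    - {"fingers": 1, "dp": [42, -145, 0], "roll": 0}
    - {"fingers": 1, "dp": [42, -145, 0], "roll": 0}
    - {"fingers": 1, "dp": [42, -145, 0], "roll": 0}
    - {"fingers": 1, "dp": [42, -145, 0], "roll": 0}

```text
clock: 1.77
eef_pos: [0.4284, 0.0134, 0.3212]
ee_rot: [[0.987, -0.16, -0.0], [-0.16, -0.987, 0.0], [-0.0, -0.0, -1.0]]
ft_force: [-0.1, -0.1, -0.1]
finger_gap: 0.998
gripper_force: 0.0
```

Run:
```python
from h import *
s=sense();print(s["clock"],s["eef_pos"],s["ee_rot"].round(3).tolist(),s["q"])
c=calibration("wrist");im=capture("wrist");cv2.imwrite("pics/w1.png",im);np.save("w1c.npy",c,allow_pickle=True)
print("cam",-c["R"].T@c["t"],c["R"][2])
print("px",proj(c,[[.435,.001,.15],[.428,-.196,.049]]))
```

```text
1.7667 [0.4283888  0.0134147  0.32121797] [[0.987, -0.16, -0.0], [-0.16, -0.987, 0.0], [-0.0, -0.0, -1.0]] [ 2.83700387e+01 -6.57847407e+00 -1.92753551e+01 -7.63911322e-03
 -7.73067725e+01  5.24062522e+01]
cam [0.51157984 0.00052676 0.4639286 ] [-0.32252528  0.05228864 -0.94511552]
px [[329.48023697 162.06215825]
 [483.42486727 123.89489005]]
```

View pics/w1.png

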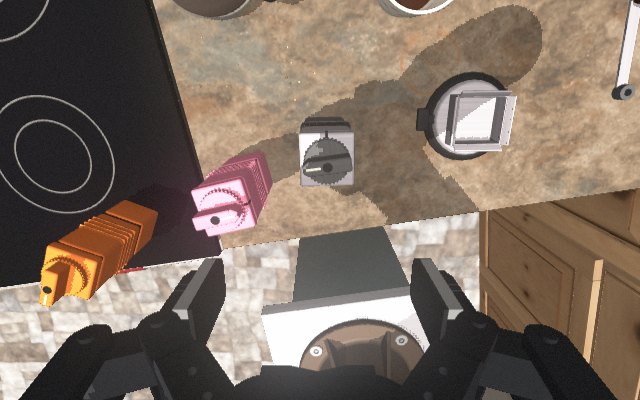

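The wrist view shows the grinder's shoulder around (300-355, 131-187), with the dial pointer to the left at (308,168) and the index line at the top edge (327,133). The stand cup is around (450-515, 90-152) and its lever at (421,120). I'll crop both for precise corners.

Run:
```python
import cv2,numpy as np
w=cv2.imread("pics/w1.png")
a=cv2.resize(w[112:196,288:366],None,fx=5,fy=5,interpolation=cv2.INTER_CUBIC)
b=cv2.resize(w[75:159,440:520],None,fx=5,fy=5,interpolation=cv2.INTER_CUBIC)
cv2.imwrite("pics/cw.png",np.hstack([a,b]));print(a.shape,b.shape)
```

```text
(420, 390, 3) (420, 400, 3)
```

View pics/cw.png

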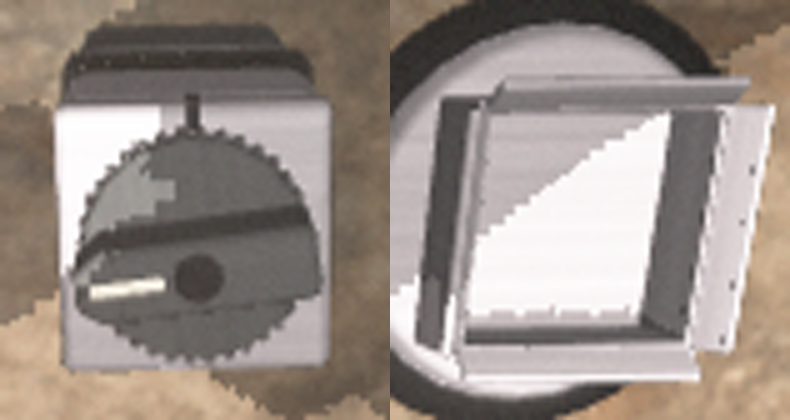

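Run:
```python
from h import *
c=np.load("w1c.npy",allow_pickle=True).item()
G=lambda p:np.array(p)/5+[288,112]-.4
S=lambda p:(np.array(p)-[390,0])/5+[440,75]-.4
print("fovy",c["fovy"])
square(ray(c,G([(57,103),(327,100),(329,367),(64,369)]),.15))
i=ray(c,G((192,97)),.15)[0]; d=ray(c,G((198,278)),.1785)[0]; p=ray(c,G((92,293)),.1785)[0]
print("index",i,"dialcentre",d,"ptr",p)
a=lambda v:np.degrees(np.arctan2(v[1],v[0]))
print("ptr ang",a(p-d))
def ln(P,z):
    q=ray(c,S(P),z);print(P,q.mean(0).round(4),a(q[1]-q[0]).round(1),np.linalg.norm(q[1]-q[0]).round(4))
ln([(505,80),(748,78)],.049);ln([(465,379),(700,379)],.049);ln([(775,107),(728,350)],.049)
ln([(668,110),(642,325)],.016); ln([(490,110),(465,325)],.042);ln([(720,110),(690,340)],.042)
ln([(470,325),(642,325)],.016);ln([(492,110),(720,110)],.042);ln([(465,340),(690,340)],.042)
```

```text
fovy 62.88395223844239
centre [0.4382 0.0035] sides [0.0515 0.0534 0.0533 0.0532] ang [-98.5 173.3  81.3  -8.7]
index [ 4.65487211e-01 -1.99030267e-04  1.50000000e-01] dialcentre [0.43760561 0.00367617 0.1785    ] ptr [0.43789967 0.02294796 0.1785    ]
ptr ang 89.12583818854782
[(505, 80), (748, 78)] [ 0.4678 -0.2     0.049 ] -98.7 0.0587
[(465, 379), (700, 379)] [ 0.3951 -0.1894  0.049 ] -99.2 0.0603
[(775, 107), (728, 350)] [ 0.4261 -0.2309  0.049 ] 170.7 0.0595
[(668, 110), (642, 325)] [ 0.4266 -0.2237  0.016 ] 173.8 0.0566
[(490, 110), (465, 325)] [ 0.4387 -0.1664  0.042 ] 172.0 0.0533
[(720, 110), (690, 340)] [ 0.4275 -0.2232  0.042 ] 173.8 0.0572
[(470, 325), (642, 325)] [ 0.4022 -0.1973  0.016 ] -99.2 0.0471
[(492, 110), (720, 110)] [ 0.4605 -0.1984  0.042 ] -99.2 0.0564
[(465, 340), (690, 340)] [ 0.4037 -0.1913  0.042 ] -99.2 0.0583
```

Grinder at about (0.437, 0.003) with yaw -8.6°, pointer at about 98° (fifth click). Stand at about (0.431, -0.195) with yaw about -8.7°. The grinder-to-stand shift agrees across views at about (-7, -198) mm. Next is the grasp.

Request:
jog_arm:
  steps:
    - {"fingers": 1, "dp": [9, -10, -30], "roll": 0.01}
    - {"fingers": 1, "dp": [9, -10, -60], "roll": 0.01}
    - {"fingers": 1, "dp": [9, -10, -90], "roll": 0.01}
    - {"fingers": 1, "dp": [9, -10, -120], "roll": 0.01}
    - {"fingers": 1, "dp": [9, -10, -140], "roll": 0.01}
    - {"fingers": 1, "dp": [9, -10, -160], "roll": 0.01}
    - {"fingers": 1, "dp": [9, -10, -180], "roll": 0.01}
    - {"fingers": 1, "dp": [9, -10, -195], "roll": 0.01}
    - {"fingers": 1, "dp": [9, -10, -203], "roll": 0.01}
    - {"fingers": 1, "dp": [9, -10, -203], "roll": 0.01}
    - {"fingers": 1, "dp": [9, -10, -203], "roll": 0.01}

```text
clock: 2.73
eef_pos: [0.4377, 0.0034, 0.1186]
ee_rot: [[0.989, -0.15, -0.0], [-0.15, -0.989, -0.0], [-0.0, 0.0, -1.0]]
ft_force: [0.6, 0.9, 0.5]
finger_gap: 0.997
gripper_force: 0.0
```

Run:
```python
from h import *
s=sense();print(s["clock"],s["eef_pos"],s["ft_force"])
c=calibration("wrist");im=capture("wrist");cv2.imwrite("pics/w2.png",im)
```

```text
2.7333 [0.43768204 0.00338772 0.11856074] [0.59748521 0.88043965 0.50773483]
```

View pics/w2.png

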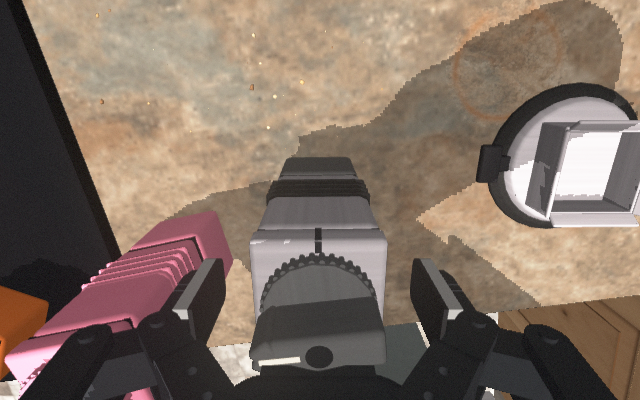

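The fingers straddle the column evenly: pads at columns 223 and 412, shoulder at 250-387. I'll close the gripper.

Request:
jog_arm:
  grip_force: 70
  steps:
    - {"fingers": 0.75, "dp": [0, 0, 0], "roll": 0}
    - {"fingers": 0.65, "dp": [0, 0, 0], "roll": 0}
    - {"fingers": 0.5, "dp": [0, 0, 0], "roll": 0}
    - {"fingers": 0.4, "dp": [0, 0, 0], "roll": 0}
    - {"fingers": 0.3, "dp": [0, 0, 0], "roll": 0}
    - {"fingers": 0.3, "dp": [0, 0, 0], "roll": 0}
    - {"fingers": 0.3, "dp": [0, 0, 0], "roll": 0}
    - {"fingers": 0.3, "dp": [0, 0, 0], "roll": 0}

```text
clock: 3.45
eef_pos: [0.4384, 0.003, 0.1194]
ee_rot: [[0.989, -0.151, 0.002], [-0.151, -0.989, 0.001], [0.002, -0.001, -1.0]]
ft_force: [-1.1, 0.9, 5.5]
finger_gap: 0.619
gripper_force: 75.8
```

Request:
jog_arm:
  steps:
    - {"fingers": 0.3, "dp": [0, 0, 10], "roll": 0}
    - {"fingers": 0.3, "dp": [0, 0, 30], "roll": 0}
    - {"fingers": 0.3, "dp": [0, 0, 60], "roll": 0}
    - {"fingers": 0.3, "dp": [0, 0, 80], "roll": 0}
    - {"fingers": 0.3, "dp": [0, 0, 80], "roll": 0}
    - {"fingers": 0.3, "dp": [0, 0, 80], "roll": 0}

```text
clock: 3.95
eef_pos: [0.437, 0.0029, 0.1981]
ee_rot: [[0.988, -0.152, 0.0], [-0.152, -0.988, 0.001], [0.0, -0.001, -1.0]]
ft_force: [-1.1, 0.4, -8.3]
finger_gap: 0.623
gripper_force: 76.1
```

Request:
jog_arm:
  steps:
    - {"fingers": 0.3, "dp": [-1, -25, 0], "roll": 0}
    - {"fingers": 0.3, "dp": [-2, -55, 0], "roll": 0}
    - {"fingers": 0.3, "dp": [-3, -85, 0], "roll": 0}
    - {"fingers": 0.3, "dp": [-4, -115, 0], "roll": 0}
    - {"fingers": 0.3, "dp": [-5, -145, 0], "roll": 0}
    - {"fingers": 0.3, "dp": [-6, -170, 0], "roll": 0}
    - {"fingers": 0.3, "dp": [-7, -190, 0], "roll": 0}
    - {"fingers": 0.3, "dp": [-7, -198, 0], "roll": 0}
    - {"fingers": 0.3, "dp": [-7, -198, 0], "roll": 0}
    - {"fingers": 0.3, "dp": [-7, -198, 0], "roll": 0}
    - {"fingers": 0.3, "dp": [-7, -198, 0], "roll": 0}

```text
clock: 4.87
eef_pos: [0.4298, -0.1946, 0.1972]
ee_rot: [[0.988, -0.151, -0.002], [-0.151, -0.988, 0.001], [-0.002, -0.0, -1.0]]
ft_force: [0.5, 0.3, -6.8]
finger_gap: 0.621
gripper_force: 77.6
```

Run:
```python
from h import *
s=sense();print(s["clock"],s["eef_pos"],s["ft_force"],s["q"].round(0) if hasattr(s["q"],"round") else s["q"])
a=capture("scene");b=capture("top");cv2.imwrite("pics/s3.png",a);cv2.imwrite("pics/t3.png",b)
print(proj(calibration("scene"),[.43,-.196,.06]))
A=cv2.resize(a[185:275,285:375],None,fx=6,fy=6,interpolation=cv2.INTER_CUBIC);cv2.imwrite("pics/cs3.png",A)
```

```text
4.8667 [ 0.42978616 -0.19455035  0.19716721] [ 0.52521992  0.29305139 -6.79701807] [ -0.   3. -27.  -0. -60.  82.]
[[330.88082198 240.15996451]]
```

View pics/cs3.png

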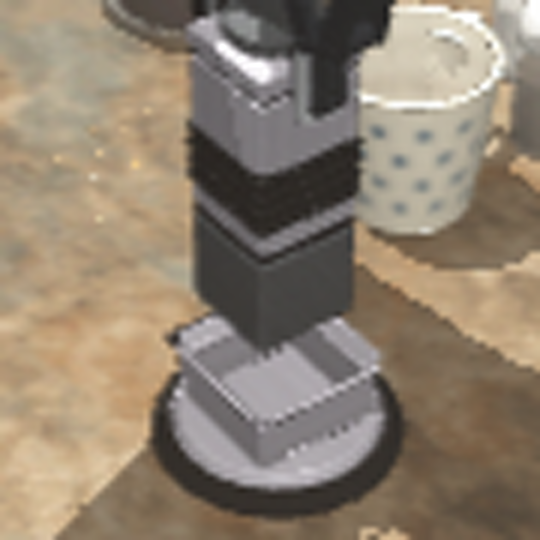

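The grinder hangs centred over the cup: its near bottom corner at crop (265,350) stands above the cup's near corner at (264,420-465). I'll lower it.

Request:
jog_arm:
  steps:
    - {"fingers": 0.3, "dp": [0, 0, -15], "roll": 0}
    - {"fingers": 0.3, "dp": [0, 0, -25], "roll": 0}
    - {"fingers": 0.3, "dp": [0, 0, -30], "roll": 0}
    - {"fingers": 0.3, "dp": [0, 0, -34], "roll": 0}
    - {"fingers": 0.3, "dp": [0, 0, -37], "roll": 0}
    - {"fingers": 0.3, "dp": [0, 0, -40], "roll": 0}
    - {"fingers": 0.3, "dp": [0, 0, -42], "roll": 0}
    - {"fingers": 0.3, "dp": [0, 0, -42], "roll": 0}

```text
clock: 5.63
eef_pos: [0.4304, -0.1952, 0.1561]
ee_rot: [[0.988, -0.151, -0.0], [-0.151, -0.988, 0.0], [-0.0, -0.0, -1.0]]
ft_force: [0.2, -0.1, -7.8]
finger_gap: 0.618
gripper_force: 77.5
```

Request:
jog_arm:
  steps:
    - {"fingers": 0.3, "dp": [0, 0, -4], "roll": 0}
    - {"fingers": 0.3, "dp": [0, 0, -8], "roll": 0}
    - {"fingers": 0.3, "dp": [0, 0, -12], "roll": 0}
    - {"fingers": 0.3, "dp": [0, 0, -15], "roll": 0}
    - {"fingers": 0.3, "dp": [0, 0, -18], "roll": 0}
    - {"fingers": 0.3, "dp": [0, 0, -20], "roll": 0}
    - {"fingers": 0.3, "dp": [0, 0, -20], "roll": 0}

```text
clock: 6.22
eef_pos: [0.4303, -0.1952, 0.1358]
ee_rot: [[0.988, -0.151, -0.001], [-0.151, -0.988, 0.0], [-0.001, 0.0, -1.0]]
ft_force: [-0.5, 0.6, -7.5]
finger_gap: 0.623
gripper_force: 77.7
```

Request:
jog_arm:
  steps:
    - {"fingers": 0.3, "dp": [0, 0, -1], "roll": 0}
    - {"fingers": 0.3, "dp": [0, 0, -2], "roll": 0}
    - {"fingers": 0.3, "dp": [0, 0, -2], "roll": 0}
    - {"fingers": 0.3, "dp": [0, 0, -2], "roll": 0}

```text
clock: 6.55
eef_pos: [0.4309, -0.1954, 0.1355]
ee_rot: [[0.989, -0.151, 0.001], [-0.151, -0.989, -0.001], [0.001, 0.0, -1.0]]
ft_force: [-4.1, 2.7, 6.5]
finger_gap: 0.619
gripper_force: 79.2
```

The grinder is down on the floor (underside at about 16.5 mm). I'll release, rise and turn to face the bar.

Request:
jog_arm:
  steps:
    - {"fingers": 0.8, "dp": [0, 0, 0], "roll": 0}
    - {"fingers": 1, "dp": [0, 0, 0], "roll": 0}
    - {"fingers": 1, "dp": [0, 0, 0], "roll": 0}
    - {"fingers": 1, "dp": [0, 0, 0], "roll": 0}
    - {"fingers": 1, "dp": [0, 0, 20], "roll": 0}
    - {"fingers": 1, "dp": [0, 0, 45], "roll": 0}
    - {"fingers": 1, "dp": [0, 0, 70], "roll": 0}
    - {"fingers": 1, "dp": [0, 0, 100], "roll": 0}
    - {"fingers": 1, "dp": [0, 0, 130], "roll": 0}
    - {"fingers": 1, "dp": [0, 0, 160], "roll": 0}
    - {"fingers": 1, "dp": [0, 0, 160], "roll": 0}
    - {"fingers": 1, "dp": [0, 0, 160], "roll": 0}

```text
clock: 7.55
eef_pos: [0.4315, -0.1953, 0.2961]
ee_rot: [[0.989, -0.151, 0.004], [-0.151, -0.989, -0.0], [0.004, -0.0, -1.0]]
ft_force: [0.3, 0.8, -0.9]
finger_gap: 0.999
gripper_force: 0.0
```

Run:
```python
from h import *
s=sense();print(s["clock"],s["eef_pos"],s["ft_force"])
c=calibration("wrist");im=capture("wrist");cv2.imwrite("pics/w4.png",im);np.save("w4c.npy",c,allow_pickle=True)
p=proj(c,[[.431,-.195,.166],[.431,-.195,.1945]]);print(p)
x,y=p[0].astype(int);cv2.imwrite("pics/cw4.png",cv2.resize(im[y-50:y+50,x-55:x+55],None,fx=5,fy=5,interpolation=cv2.INTER_CUBIC));print(x-55,y-50)
```

```text
7.55 [ 0.43151219 -0.19533683  0.29610725] [ 0.32094193  0.79944632 -0.8724989 ]
[[317.86213236 183.93375694]
 [317.8875461  194.5415327 ]]
262 133
```

View pics/cw4.png

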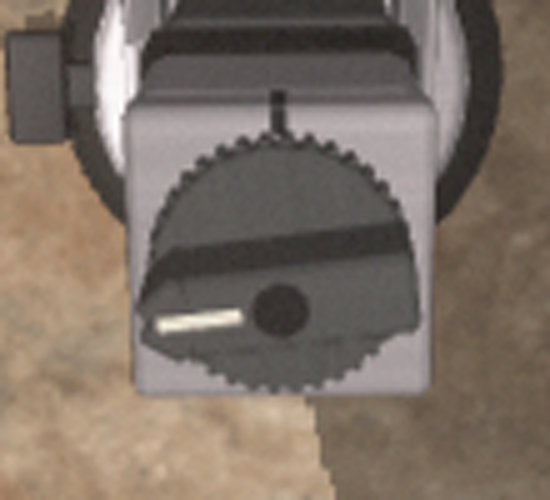

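The crop shows the grinder seated in the cup. The dial hub is at crop (280,309), the white line runs from (240,316) to (157,326), and the index is at (279,92).

```bash
cat >> h.py <<'E'
a=lambda v:np.degrees(np.arctan2(v[1],v[0]))
E
python3 - <<'E'
from h import *
c=np.load("w4c.npy",allow_pickle=True).item()
G=lambda p:np.array(p)/5+[262,133]-.4
q=ray(c,G([(128,108),(435,105),(432,392),(135,393)]),.166);square(q)
h,l1,l2=ray(c,G([(280,309),(240,316),(157,326)]),.1945)
i=ray(c,G((279,95)),.166)[0]
print(h,"ptr",a(l2-h),a(l2-l1),"index",a(i-q.mean(0)),"yaw tool",a(sense()["ee_rot"][:,0]))
E
```

```text
centre [ 0.4315 -0.1953] sides [0.052  0.0523 0.0534 0.052 ] ang [-98.1 172.5  81.6  -9. ]
[ 0.43115118 -0.1947929   0.1945    ] ptr 89.67745609651467 88.62649507977676 index -7.403157944230272 yaw tool -8.704954312370637
```

Request:
jog_arm:
  steps:
    - {"fingers": 0.5, "dp": [0, 0, -10], "roll": -0.12}
    - {"fingers": 0.5, "dp": [0, 0, -20], "roll": -0.24}
    - {"fingers": 0.5, "dp": [0, 0, -30], "roll": -0.36}
    - {"fingers": 0.5, "dp": [0, 0, -40], "roll": -0.48}
    - {"fingers": 0.5, "dp": [0, 0, -50], "roll": -0.6}
    - {"fingers": 0.5, "dp": [0, 0, -60], "roll": -0.72}
    - {"fingers": 0.5, "dp": [0, 0, -60], "roll": -0.84}
    - {"fingers": 0.5, "dp": [0, 0, -60], "roll": -0.96}
    - {"fingers": 0.5, "dp": [0, 0, -60], "roll": -1.08}
    - {"fingers": 0.5, "dp": [0, 0, -60], "roll": -1.2}
    - {"fingers": 0.5, "dp": [0, 0, -60], "roll": -1.32}
    - {"fingers": 0.5, "dp": [0, 0, -60], "roll": -1.4}

```text
clock: 8.6
eef_pos: [0.4297, -0.1951, 0.2328]
ee_rot: [[0.012, -1.0, -0.003], [-1.0, -0.012, 0.0], [-0.0, 0.003, -1.0]]
ft_force: [0.1, -0.0, 0.2]
finger_gap: 0.499
gripper_force: 0.0
```

Request:
jog_arm:
  steps:
    - {"fingers": 0.5, "dp": [0, 0, 0], "roll": 0}
    - {"fingers": 0.5, "dp": [0, 0, 0], "roll": 0}
    - {"fingers": 0.5, "dp": [0, 0, -15], "roll": 0}
    - {"fingers": 0.5, "dp": [0, 0, -30], "roll": 0}
    - {"fingers": 0.5, "dp": [0, 0, -40], "roll": 0}
    - {"fingers": 0.5, "dp": [0, 0, -48], "roll": 0}
    - {"fingers": 0.5, "dp": [0, 0, -54], "roll": 0}
    - {"fingers": 0.5, "dp": [0, 0, -57], "roll": 0}
    - {"fingers": 0.5, "dp": [0, 0, -57], "roll": 0}
    - {"fingers": 0.5, "dp": [0, 0, -57], "roll": 0}

```text
clock: 9.43
eef_pos: [0.4307, -0.1953, 0.1776]
ee_rot: [[0.019, -1.0, 0.0], [-1.0, -0.019, -0.0], [0.0, -0.0, -1.0]]
ft_force: [0.5, 0.2, 0.0]
finger_gap: 0.501
gripper_force: 0.0
```

Request:
jog_arm:
  grip_force: 50
  steps:
    - {"fingers": 0.35, "dp": [0, 0, 0], "roll": 0}
    - {"fingers": 0.25, "dp": [0, 0, 0], "roll": 0}
    - {"fingers": 0.15, "dp": [0, 0, 0], "roll": 0}
    - {"fingers": 0.05, "dp": [0, 0, 0], "roll": 0}
    - {"fingers": 0, "dp": [0, 0, 0], "roll": 0}
    - {"fingers": 0, "dp": [0, 0, 0], "roll": 0}
    - {"fingers": 0, "dp": [0, 0, 0], "roll": 0}
    - {"fingers": 0, "dp": [0, 0, 0], "roll": 0}

```text
clock: 10.1
eef_pos: [0.431, -0.1954, 0.1779]
ee_rot: [[0.019, -1.0, 0.001], [-1.0, -0.019, -0.0], [0.0, -0.001, -1.0]]
ft_force: [0.9, -0.2, 5.2]
finger_gap: 0.145
gripper_force: 51.8
```

Run:
```python
from h import *
s=sense();print(s["clock"],s["eef_pos"],a(s["ee_rot"][:,0]),s["q"],s["ft_force"],s["ft_torque"])
```

```text
10.1 [ 0.43099869 -0.19535621  0.17790105] -88.89357213061791 [-4.54070758e-01  3.83966459e+00 -2.84884508e+01  2.44403508e-02
 -5.76009955e+01  1.54742980e+00] [ 0.87876841 -0.16232416  5.15659609] [ 0.17878001 -0.07409561  0.03402844]
```

Request:
jog_arm:
  steps:
    - {"fingers": 0, "dp": [0, 0, 0.5], "roll": -0.12}
    - {"fingers": 0, "dp": [0, 0, 0.5], "roll": -0.24}
    - {"fingers": 0, "dp": [0, 0, 0.5], "roll": -0.36}
    - {"fingers": 0, "dp": [0, 0, 0.5], "roll": -0.48}
    - {"fingers": 0, "dp": [0, 0, 0.5], "roll": -0.6}
    - {"fingers": 0, "dp": [0, 0, 0.5], "roll": -0.72}
    - {"fingers": 0, "dp": [0, 0, 0.5], "roll": -0.84}
    - {"fingers": 0, "dp": [0, 0, 0.5], "roll": -0.96}
    - {"fingers": 0, "dp": [0, 0, 0.5], "roll": -1.08}
    - {"fingers": 0, "dp": [0, 0, 0.5], "roll": -1.2}
    - {"fingers": 0, "dp": [0, 0, 0.5], "roll": -1.32}
    - {"fingers": 0, "dp": [0, 0, 0.5], "roll": -1.4}

```text
clock: 11.1
eef_pos: [0.4308, -0.1954, 0.178]
ee_rot: [[-0.983, -0.182, 0.001], [-0.182, 0.983, -0.0], [-0.001, -0.0, -1.0]]
ft_force: [0.9, -1.2, 1.9]
finger_gap: 0.146
gripper_force: 51.3
```

```bash
cat > st.py <<'E'
from h import *
s=sense();print(s["clock"],s["eef_pos"].round(4),"yaw",a(s["ee_rot"][:,0]).round(2),s["ft_force"].round(1),s["ft_torque"].round(3),s["finger_gap"])
E
python3 st.py
```

```text
11.1 [ 0.4308 -0.1954  0.178 ] yaw -169.49 [ 0.9 -1.2  1.9] [-0.341 -0.442  0.013] 0.14648963093575476
```

Request:
jog_arm:
  steps:
    - {"fingers": 0, "dp": [0, 0, 0], "roll": -0.1}
    - {"fingers": 0, "dp": [0, 0, 0], "roll": -0.2}
    - {"fingers": 0, "dp": [0, 0, 0], "roll": -0.28}
    - {"fingers": 0, "dp": [0, 0, 0], "roll": -0.34}
    - {"fingers": 0, "dp": [0, 0, 0], "roll": -0.34}
    - {"fingers": 0, "dp": [0, 0, 0], "roll": -0.34}

```text
clock: 11.6
eef_pos: [0.4308, -0.1953, 0.178]
ee_rot: [[-0.989, 0.148, 0.001], [0.148, 0.989, -0.0], [-0.001, -0.0, -1.0]]
ft_force: [0.7, -0.9, 2.5]
finger_gap: 0.149
gripper_force: 51.4
```

```bash
python3 st.py
```

```text
11.6 [ 0.4308 -0.1953  0.178 ] yaw 171.5 [ 0.7 -0.9  2.5] [-0.227 -0.457 -0.071] 0.14924117360184164
```

Request:
jog_arm:
  steps:
    - {"fingers": 0, "dp": [0, 0, 0], "roll": -0.03}
    - {"fingers": 0, "dp": [0, 0, 0], "roll": -0.06}
    - {"fingers": 0, "dp": [0, 0, 0], "roll": -0.06}
    - {"fingers": 0, "dp": [0, 0, 0], "roll": -0.06}

```text
clock: 11.93
eef_pos: [0.4307, -0.1954, 0.178]
ee_rot: [[-0.979, 0.206, 0.0], [0.206, 0.979, -0.0], [-0.001, -0.0, -1.0]]
ft_force: [1.8, -1.7, 3.1]
finger_gap: 0.149
gripper_force: 51.4
```

```bash
python3 st.py
```

```text
11.9333 [ 0.4307 -0.1954  0.178 ] yaw 168.11 [ 1.8 -1.7  3.1] [-0.639 -0.649  0.264] 0.1487382729459695
```

Request:
jog_arm:
  steps:
    - {"fingers": 0, "dp": [0, 0, 0], "roll": -0.03}
    - {"fingers": 0, "dp": [0, 0, 0], "roll": -0.05}
    - {"fingers": 0, "dp": [0, 0, 0], "roll": -0.05}
    - {"fingers": 0, "dp": [0, 0, 0], "roll": -0.05}
    - {"fingers": 0, "dp": [0, 0, 0], "roll": -0.05}

```text
clock: 12.35
eef_pos: [0.4309, -0.1952, 0.178]
ee_rot: [[-0.967, 0.255, 0.001], [0.255, 0.967, -0.0], [-0.001, -0.0, -1.0]]
ft_force: [3.4, -0.9, 2.4]
finger_gap: 0.15
gripper_force: 54.3
```

```bash
python3 st.py
```

```text
12.35 [ 0.4309 -0.1952  0.178 ] yaw 165.2 [ 3.4 -0.9  2.4] [-0.494 -1.166  1.122] 0.1497918625053811
```

Torque rises to 1.1 N m, so the dial is firmly on its stop. Now five clicks back, about 105° of tool turn plus play.

Request:
jog_arm:
  steps:
    - {"fingers": 0, "dp": [0, 0, 0], "roll": 0.1}
    - {"fingers": 0, "dp": [0, 0, 0], "roll": 0.2}
    - {"fingers": 0, "dp": [0, 0, 0], "roll": 0.3}
    - {"fingers": 0, "dp": [0, 0, 0], "roll": 0.4}
    - {"fingers": 0, "dp": [0, 0, 0], "roll": 0.5}
    - {"fingers": 0, "dp": [0, 0, 0], "roll": 0.6}
    - {"fingers": 0, "dp": [0, 0, 0], "roll": 0.7}
    - {"fingers": 0, "dp": [0, 0, 0], "roll": 0.8}
    - {"fingers": 0, "dp": [0, 0, 0], "roll": 0.9}
    - {"fingers": 0, "dp": [0, 0, 0], "roll": 1.0}
    - {"fingers": 0, "dp": [0, 0, 0], "roll": 1.1}
    - {"fingers": 0, "dp": [0, 0, 0], "roll": 1.2}

```text
clock: 13.35
eef_pos: [0.4302, -0.195, 0.1779]
ee_rot: [[-0.587, -0.81, -0.0], [-0.81, 0.587, 0.001], [-0.001, 0.001, -1.0]]
ft_force: [1.3, 1.3, 5.0]
finger_gap: 0.144
gripper_force: 51.8
```

Request:
jog_arm:
  steps:
    - {"fingers": 0, "dp": [0, 0, 0], "roll": 0.1}
    - {"fingers": 0, "dp": [0, 0, 0], "roll": 0.2}
    - {"fingers": 0, "dp": [0, 0, 0], "roll": 0.3}
    - {"fingers": 0, "dp": [0, 0, 0], "roll": 0.4}
    - {"fingers": 0, "dp": [0, 0, 0], "roll": 0.5}
    - {"fingers": 0, "dp": [0, 0, 0], "roll": 0.58}
    - {"fingers": 0, "dp": [0, 0, 0], "roll": 0.65}
    - {"fingers": 0, "dp": [0, 0, 0], "roll": 0.65}
    - {"fingers": 0, "dp": [0, 0, 0], "roll": 0.65}
    - {"fingers": 0, "dp": [0, 0, 0], "roll": 0.65}

```text
clock: 14.18
eef_pos: [0.4302, -0.1951, 0.1779]
ee_rot: [[0.017, -1.0, -0.0], [-1.0, -0.017, 0.0], [-0.0, 0.0, -1.0]]
ft_force: [0.8, 1.5, 5.7]
finger_gap: 0.145
gripper_force: 51.8
```

```bash
python3 st.py
```

```text
14.1833 [ 0.4302 -0.1951  0.1779] yaw -89.04 [0.8 1.5 5.7] [ 0.609 -0.189  0.117] 0.1452402072945896
```

Request:
jog_arm:
  steps:
    - {"fingers": 0.2, "dp": [0, 0, 0], "roll": 0}
    - {"fingers": 0.5, "dp": [0, 0, 0], "roll": 0}
    - {"fingers": 0.5, "dp": [0, 0, 0], "roll": 0}
    - {"fingers": 0.5, "dp": [0, 0, 0], "roll": 0}
    - {"fingers": 0.5, "dp": [0, 0, 15], "roll": 0}
    - {"fingers": 0.6, "dp": [0, 0, 40], "roll": 0}
    - {"fingers": 0.8, "dp": [0, 0, 70], "roll": 0.12}
    - {"fingers": 1, "dp": [0, 0, 100], "roll": 0.24}
    - {"fingers": 1, "dp": [0, 0, 118], "roll": 0.36}
    - {"fingers": 1, "dp": [0, 0, 118], "roll": 0.48}
    - {"fingers": 1, "dp": [0, 0, 118], "roll": 0.6}
    - {"fingers": 1, "dp": [0, 0, 118], "roll": 0.72}

```text
clock: 15.18
eef_pos: [0.4303, -0.1952, 0.2959]
ee_rot: [[0.677, -0.736, 0.0], [-0.736, -0.677, 0.0], [-0.0, -0.0, -1.0]]
ft_force: [-0.5, -0.7, -0.5]
finger_gap: 1.002
gripper_force: 0.0
```

Request:
jog_arm:
  steps:
    - {"fingers": 1, "dp": [0, 0, 0], "roll": 0.12}
    - {"fingers": 1, "dp": [0, 0, 0], "roll": 0.24}
    - {"fingers": 1, "dp": [0, 0, 0], "roll": 0.36}
    - {"fingers": 1, "dp": [0, 0, 0], "roll": 0.48}
    - {"fingers": 1, "dp": [0, 0, 0], "roll": 0.6}
    - {"fingers": 1, "dp": [0, 0, 0], "roll": 0.68}
    - {"fingers": 1, "dp": [0, 0, 0], "roll": 0.68}
    - {"fingers": 1, "dp": [0, 0, 0], "roll": 0.68}
    - {"fingers": 1, "dp": [0, 0, 0], "roll": 0.68}

```text
clock: 15.93
eef_pos: [0.4303, -0.1952, 0.2957]
ee_rot: [[0.988, -0.154, -0.0], [-0.154, -0.988, 0.0], [-0.0, -0.0, -1.0]]
ft_force: [-0.5, -0.4, -0.2]
finger_gap: 0.998
gripper_force: 0.0
```

```bash
python3 st.py
python3 - <<'E'
from h import *
c=calibration("wrist");im=capture("wrist");cv2.imwrite("pics/w5.png",im);np.save("w5c.npy",c,allow_pickle=True)
cv2.imwrite("pics/cw5.png",cv2.resize(im[133:233,262:372],None,fx=5,fy=5,interpolation=cv2.INTER_CUBIC))
E
```

```text
15.9333 [ 0.4303 -0.1952  0.2957] yaw -8.88 [-0.5 -0.4 -0.2] [ 0.004 -0.038 -0.025] 0.9975677855783828
```

View pics/cw5.png

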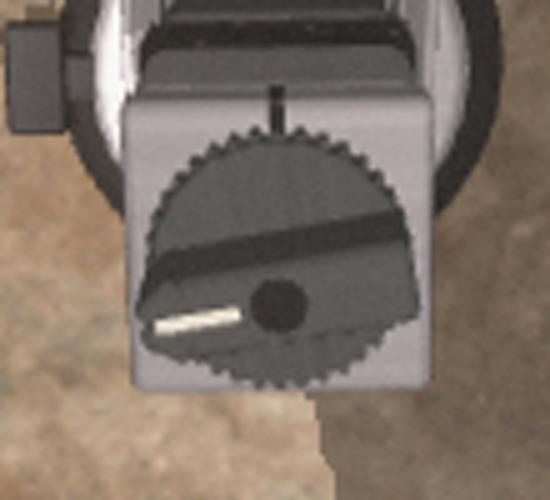

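The crop shows the hub at (278,305), the white line from (240,314) to (155,328), and the index at (277,88). The grinder is still seated. I'll work out the angle.

Run:
```python
from h import *
c=np.load("w5c.npy",allow_pickle=True).item()
G=lambda p:np.array(p)/5+[262,133]-.4
q=ray(c,G([(125,98),(433,98),(431,386),(134,388)]),.166);square(q)
h,l1,l2=ray(c,G([(278,305),(240,314),(155,328)]),.1945);i=ray(c,G((277,90)),.166)[0]
print(h,"ptr",a(l2-h),a(l2-l1),"index",a(i-q.mean(0)))
for n in("w4","w5"):
    c=np.load(n+"c.npy",allow_pickle=True).item();im=cv2.imread(f"pics/{n}.png")[185:206,288:314]
    m=(im.min(2)>190).astype(np.uint8);ys,xs=np.nonzero(m);ys+=185;xs+=288
    P=ray(c,np.c_[xs,ys],.1945)[:,:2].astype(np.float32);v=cv2.fitLine(P,cv2.DIST_L2,0,.01,.01).ravel();print(n,len(xs),P.mean(0),a(v[:2]))
```

```text
centre [ 0.4312 -0.195 ] sides [0.052  0.0523 0.0533 0.0527] ang [-98.8 172.5  81.6  -8.8]
[ 0.43038774 -0.19443553  0.1945    ] ptr 92.36930949760456 91.069288974163 index -7.485153319165133
w4 32 [ 0.43122366 -0.18189134] 89.83639
w5 32 [ 0.42989346 -0.18178438] -88.93421
```

The pointer is at 91.1° and the grinder's yaw is -8.7°, so the dial stands 99.8° from the index, which is the fifth click. The robot is clear of everything, so I'm handing in.

```bash
python3 -c "
from rig import *
print(sign_off())"
```

```text
the job is handed in; nothing more can be done
None
```

I put the steel grinder upright in the stand's cup, turned its dial clockwise to the stop and then five clicks back (measured 99.8° from the index), let go, and handed the job in; the hand-in gave no verdict.

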